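# Latch the sealing die with its ratchet wrench

### The job

The tray sealer's die is held down by two latches, but one of them is still open: its steel dog points away from the die. Take the handle of the ratchet wrench on that open latch and swing it back and forth (it drives the dog clockwise, seen from above, and slips freely on the way back) until the dog lies square over the die's edge, then let go. Leave the other latch closed as it is.

Things in the scene. Friction and masses are not known exactly. Their poses are not given: they have to be found in the camera images.
- pivot (a point): Upright axis of the open latch, at the height of the middle of its wrench's bar, 84 mm above the table; fixed. Its x axis is level and points squarely at the die, z up. The latch is a 62 mm grey block carrying the steel dog (a finger 24 mm wide reaching 92 mm from the axis, 59 to 71 mm above the table) and, above it, the wrench's round head, 72 mm wide, its nut up to 103 mm high.
- handle (a point): Middle of the open latch's wrench's black grip (70 long, 20 wide, 18 mm high; 60 mm free below), 150 mm from the pivot at its height. x axis: along the bar to the pivot. The bar turns level, up to 0.75 rad either way from straight away from the die, to hard stops. Clockwise drives the dog (3 to 4 N); anticlockwise slips (under 1 N). 20 teeth: up to 0.32 rad idle after each return.
- dog (a joint): Angle of the open latch's dog, rad: 0 when it lies square over the die's edge, negative while it must still turn clockwise (seen from above); starts between -2.7 and -1.85. A stop ends its travel at +0.15; friction holds it where it is left.
- dog_done (a joint): The same angle for the closed latch, near 0 from the start: leave it. That latch, with its own wrench, looks alike and stands 280 mm from the open one, left or right, on the same edge of the die (a dark steel block 460 mm wide, top 57 mm above the table, holding two trays).

How it is judged:
By the outcome, as a careful person would: the job done as asked, in the order asked, and still so for the second after the job is handed in, with the robot touching nothing.
It also fails if it takes over 51 s, if anything falls off the work surface, if the arm or the gripper's body presses on something with over 40 N, if the wrist force passes 120 N, or if a joint passes its speed limit or range.

### The arm

A 6-joint arm with a two-finger parallel gripper is mounted at the origin on the work surface. World frame = base frame: x ahead of the robot, y to its left, z up, the work surface at z = 0. Lengths are in m, angles in rad, forces in N, time in s.
With the tool pointing down it reaches from about 0.4 to 0.925 m from the base axis. Payload 3.4 kg.
Tool frame: the origin (TCP) lies midway between the tips of the shut fingers; the grasp point (between the pads) lies 19 mm behind it; z points along the fingers, y is the line along which they close (so a half turn about z gives the same grasp; the last joint's range is limited). The gripper opens to 85 mm and grips with 20 to 120 N. Pads are 22 mm wide; open, the fingers measure 114 mm over their backs; the gripper's body (76 mm by 85 mm) begins 54 mm behind the grasp point. The pads swing forward as they close: fully open they stand 13 mm farther back than shut.
Start: joints at [1.097, 0.307, 1.506, -0, 1.328, -0.073], TCP at [0.224, 0.529, 0.231] pointing down, gripper open.
Joint ranges: [-3.12, 3.12], [-1.05, 2.28], [0.14, 2.33], [-1.42, 4.57], [0.1, 2.73], [-2.68, 2.68]. Speed limits (rad/s): [2.57, 2.57, 3.14, 3.14, 3.14, 3.14].

### API

Orientations are given as a rotation vector (axis times angle).
In Python, from workcell import env gives the robot as it stands.
- The arm moves only by the shell command python3 -m jog 'ROWS' [OPENING] [FORCE]. ROWS is JSON, a list of rows, each an object with "dp": the shift along the tool's x, y, z normalised to -1 to 1, where 1 is 80 mm, a list of three; "dr": the turn, a rotation vector about the tool's x, y, z normalised to -1 to 1, where 1 is 120 degrees, a list of three. A call has 1 to 20 rows; each row is the pose to reach, as a shift and turn from the pose commanded when the call began, along the tool's axes at that moment; what a row does not reach only later rows make up. A row lasts 1/12 s, in which the tool goes at most 41.7 mm and 7.16 degrees, less where a joint would pass 70% of its speed; a pose out of reach is approached as far as the arm can. A call with a number of a shift or a turn outside -1 to 1 is refused whole. A call with a gripper value outside its range is refused whole. OPENING is the gripper command: -1 is shut, 1 is fully open, values between are in proportion, set as the call begins (- or left out, the last holds). The fingers move at their own pace and stop on an object; FORCE is the grip in N (left out, the last holds). Time passes only in rows, so rows that repeat a pose let the fingers close. It gives the time, the measured TCP pose, the force, the opening and the grip force at its end, in the units of the state.
- env.read_state(): the state, without advancing time (a new reading comes with each control period).
- env.get_image(name): name is "side" or "top" or "wrist"; returns a dict with "image" (480x640x3 uint8, red, green, blue), "vfov" (degrees; the focal length in pixels is half the picture's height over the tangent of half this angle, whatever the lens; pixels are square), "cx", "cy" (the principal point, pixels), "distortion" ([k1, k2, p1, p2, k3] as OpenCV has them; the pictures are not rectified), "origin" and "orientation" of the camera in the world; the wrist camera has in their place "T_tool_cam" (4x4, takes a point from camera to tool coordinates, whose origin is the TCP and whose axes are the flange's). Camera axes: x right, y down, z forward; pixel columns grow to the right and rows downward; lengths in m; the calibration is good to about 2 mm. A picture is of the moment at which its call begins: read the wrist's pose just before it. There is no depth.
- env.close_job(): hands the job in; it is judged then, once.
Trained networks look in a picture, given as the dict that the camera call returned (one of the last four; its "shot" number tells which), for a name from the list of things; names that differ only in an ending like _2 or _b are one class to them, and where a whole thing is asked for, a point or a joint stands for the part that bears it (a point fixed in the world has none). Each returns a list of dicts, best first, with "p" (0 to 1); they miss things now and then, are a little off and sometimes report something else, mostly with a low value. They report only what shows in the picture. A call takes as long as a camera call.
- env.look_for(picture, query): "position" ([x, y, z] in m, in world coordinates, good to about 4 mm: the middle of the surface that is visible of it).
- env.cut_out(picture, query): "mask" (480x640 bool, what is visible of it).
- env.place_of(picture, query): "position" ([x, y, z] in m, in world coordinates, good to about 4 mm: a listed point, or the origin of a listed thing).
The state is a dict: "clock": time; "joint_positions": joint angles; "qd": joint speeds; "tau": joint torques, N m; "position": TCP position; "ee_rot": TCP orientation; "wrist_force": force on the tool from outside, world axes, zero at the start; "wrist_torque": the same for the moment, N m; "grip_width": finger opening in m; "grip_force": force on a finger pad.
Only numpy, scipy, OpenCV 4.12 (cv2) and the standard library are available. Lean on these libraries where they do the work, as an engineer would, in place of code of your own. Each camera call takes 0.05 s, during which the arm holds its last target. There are 200 camera calls.

## Working session

There is one attempt and no reset: what is moved stays moved. The work goes in short steps, Python scripts to look and compute and a shell command to move; the robot and the scene stay as the last step left them, time stands still between calls to the robot, and variables do not carry over. Pictures are saved under pics/ and viewed, at most 10 in all, crops included, and the job is handed in when it is done.

```bash
mkdir -p pics; ls; python3 - <<'E'
from workcell import env
import cv2
s=env.read_state(); print({k:s[k] for k in("clock","position","ee_rot")})
for n in("top","side"):
    p=env.get_image(n); cv2.imwrite(f"pics/{n}0.png",p["image"][:,:,::-1])
    print(n,p["origin"],p["orientation"],p["vfov"])
    for q in("pivot","handle"):
        print(q,[(r["p"],r["position"]) for r in env.place_of(p,q)])
    print("dog",[(r["p"],r["position"]) for r in env.look_for(p,"dog")])
E
```

```text
pics
{'clock': 0.0, 'position': array([0.22405457, 0.52880299, 0.23039281]), 'ee_rot': array([-6.25298525e-01, -3.07816638e+00,  3.06169641e-03])}
top [0.3908542  0.03309167 0.97016271] [-1.98128418  2.23571692 -0.23839644] 44.47538260362844
pivot [(0.72, [0.5962, 0.026, 0.0853])]
handle []
dog [(0.68, [0.5609, 0.078, 0.0738]), (0.47, [0.5711, 0.0236, 0.0933])]
side [ 0.45375312 -0.45999073  0.6823915 ] [-2.41712195  0.30662107 -0.12003965] 54.90075777236023
pivot [(0.72, [0.5943, 0.0306, 0.0852])]
handle [(0.63, [0.4456, 0.0223, 0.0863])]
dog [(0.74, [0.5564, 0.0749, 0.0688])]
```

View pics/top0.png

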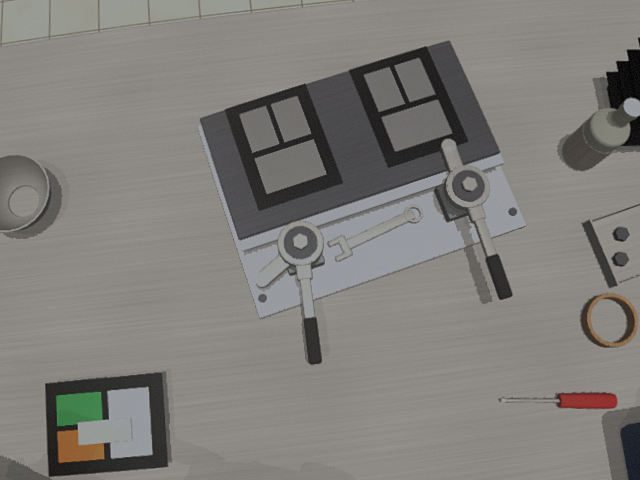

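View pics/side0.png

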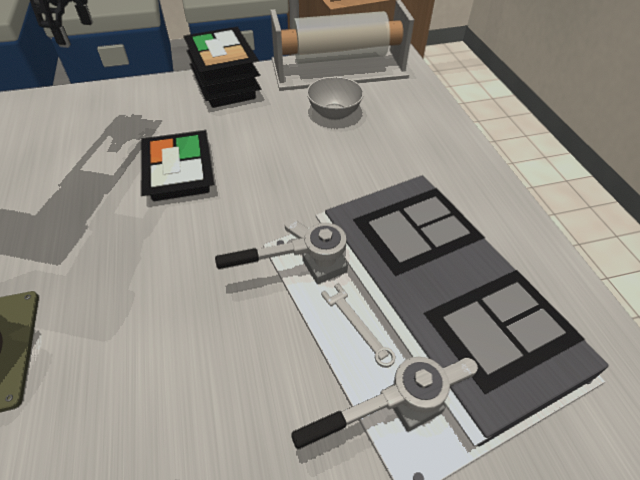

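The top view shows the open latch at about (300,242), its dog tip at (264,281) and its grip from (309,320) to (315,361). The closed latch is at (469,184) with its dog on the die. The side view agrees.

```bash
cat > h.py <<'E'
import numpy as np,cv2
from scipy.spatial.transform import Rotation as R
from workcell import env
def ray(p,uv,z):
    f=240/np.tan(np.radians(p["vfov"])/2); K=np.array([[f,0,p["cx"]],[0,f,p["cy"]],[0,0,1.]])
    u=cv2.undistortPoints(np.array(uv,float).reshape(-1,1,2),K,np.array(p["distortion"])).reshape(-1,2)
    d=R.from_rotvec(p["orientation"]).apply(np.c_[u,np.ones(len(u))]); o=np.array(p["origin"])
    return o+d*((np.atleast_1d(z)-o[2])/d[:,2])[:,None]
E
python3 - <<'E'
from h import *
t=env.get_image("top"); s=env.get_image("side")
for n,p,uv in(("top",t,[(300,241),(469,184),(264,281),(309,320),(315,361)]),("side",s,[(325,234),(424,378),(290,226),(255,253),(218,262)])):
    P=ray(p,uv,[.103,.103,.071,.089,.089]); print(n,P.round(4).tolist())
    e=P[0]-P[1]; print("sep",np.hypot(*e[:2]),"die dir deg",np.degrees(np.arctan2(-e[0],e[1])))
    for i in(2,3,4): d=P[i]-P[0]; print(np.hypot(d[0],d[1]),np.degrees(np.arctan2(d[1],d[0])))
    for q in("handle","dog"):
        for r in env.cut_out(p,q):
            m=r["mask"]; v=np.argwhere(m)[:,::-1]; print(q,r["p"],len(v),v.mean(0))
E
```

```text
top [[0.5953, 0.0269, 0.103], [0.6545, -0.2458, 0.103], [0.5463, 0.0895, 0.071], [0.4762, 0.0275, 0.089], [0.4148, 0.026, 0.089]]
sep 0.2790019054721977 die dir deg 12.239320061624912
0.07955542256012538 128.0450611728507
0.11916870207241036 179.68554717365598
0.18057974022771595 -179.71336763768457
handle 0.83 3025 [304.19636364 274.30082645]
dog 0.98 599 [270.77629382 271.85308848]
dog 0.55 3628 [298.98594267 272.82276736]
side [[0.5956, 0.0256, 0.103], [0.6557, -0.248, 0.103], [0.548, 0.0861, 0.071], [0.4767, 0.0258, 0.089], [0.4158, 0.0221, 0.089]]
sep 0.2801121348452025 die dir deg 12.389311317556183
0.07702355399569803 128.2230279879863
0.11893934711194719 179.91117933684689
0.17987197216589 -178.89731734964207
handle 0.61 2522 [294.06740682 247.72402855]
dog 0.8 249 [295.54216867 228.48594378]
```

```bash
python3 - <<'E'
from h import *
s=env.read_state(); M=R.from_rotvec(s["ee_rot"]).as_matrix(); print(M.round(3))
psi=np.arctan2(M[1,0],M[0,0]); q=s["joint_positions"]; c=psi-q[0]+q[5]; print("psi",np.degrees(psi),"c",c)
piv=np.array([.5955,.0262])
for b in(235,180,149):
    a=np.radians(b); h=piv+.15*np.array([np.cos(a),np.sin(a)]); j1=np.arctan2(h[1],h[0])
    for k in(0,np.pi): print(b,k,h,"q6",(c+j1-(a+k)+np.pi)%(2*np.pi)-np.pi)
a=np.radians(180.3); h=piv+.15*np.array([np.cos(a),np.sin(a)])
d=np.r_[h,.065]-s["position"]; print("dp mm",M.T@d*1e3)
for k in(0,180): print("turn about tool z",(np.degrees(psi)-180.3-k+180)%360-180)
E
```

```text
[[-0.921  0.39  -0.   ]
 [ 0.39   0.921  0.   ]
 [ 0.     0.    -1.   ]]
psi 157.0347574658417 c 1.5707907638897671
235 0 [ 0.50946353 -0.09667281] q6 -2.718257604852017
235 3.141592653589793 [ 0.50946353 -0.09667281] q6 0.4233350487377763
180 0 [0.4455 0.0262] q6 -1.5120592253984504
180 3.141592653589793 [0.4455 0.0262] q6 1.6295334281913423
149 0 [0.4669249  0.10345571] q6 -0.8117042055942516
149 3.141592653589793 [0.4669249  0.10345571] q6 2.3298884479955415
dp mm [-400.27819564 -377.77042631  166.30965565]
turn about tool z -23.265242534158318
turn about tool z 156.73475746584165
```

```bash
for i in 1; do python3 -m jog '[{"dp":[-0.5,-0.47,0],"dr":[0,0,0]},{"dp":[-1,-0.94,0],"dr":[0,0,0]},{"dp":[-1,-0.94,0],"dr":[0,0,0]},{"dp":[-1,-0.94,0],"dr":[0,0,0]}]' 1 30; done
```

```text
clock: 1.03
position: [0.2694, 0.4242, 0.2312]
ee_rot: [0.629, 3.077, -0.006]
wrist_force: [-0.8, -0.6, 0.4]
grip_width: 0.0852
grip_force: 0.0
```

```bash
python3 -m jog '[{"dp":[-1,-0.95,0],"dr":[0,0,0]},{"dp":[-1,-0.95,0],"dr":[0,0,0]},{"dp":[-1,-0.95,0],"dr":[0,0,0]},{"dp":[-1,-0.95,0],"dr":[0,0,0]}]'
```

```text
clock: 1.37
position: [0.3135, 0.324, 0.2314]
ee_rot: [0.63, 3.077, -0.004]
wrist_force: [0.5, -0.3, -0.5]
grip_width: 0.0855
grip_force: 0.0
```

```bash
python3 -m jog '[{"dp":[-1,-0.94,0],"dr":[0,0,0]},{"dp":[-1,-0.94,0],"dr":[0,0,0]},{"dp":[-1,-0.94,0],"dr":[0,0,0]},{"dp":[-1,-0.94,0],"dr":[0,0,0]}]'
```

```text
clock: 1.7
position: [0.3586, 0.2248, 0.2316]
ee_rot: [0.631, 3.076, -0.002]
wrist_force: [-0.0, -0.1, -0.6]
grip_width: 0.0854
grip_force: 0.0
```

```bash
python3 -m jog '[{"dp":[-1,-0.95,0],"dr":[0,0,0]},{"dp":[-1,-0.95,0],"dr":[0,0,0]},{"dp":[-1,-0.95,0],"dr":[0,0,0]},{"dp":[-1,-0.95,0],"dr":[0,0,0]}]'
```

```text
clock: 2.03
position: [0.4036, 0.124, 0.2317]
ee_rot: [0.63, 3.075, -0.001]
wrist_force: [0.5, 0.3, -0.4]
grip_width: 0.0852
grip_force: 0.0
```

```bash
python3 -m jog '[{"dp":[-1,-0.94,0],"dr":[0,0,0.1]},{"dp":[-1,-0.94,0],"dr":[0,0,0.2]},{"dp":[-1,-0.94,0],"dr":[0,0,0.3]},{"dp":[-1,-0.94,0],"dr":[0,0,0.6]},{"dp":[-1,-0.94,0],"dr":[0,0,0.6]},{"dp":[-1,-0.94,0],"dr":[0,0,0.6]},{"dp":[-1,-0.94,0],"dr":[0,0,0.6]},{"dp":[-1,-0.94,0],"dr":[0,0,0.6]},{"dp":[-1,-0.94,0],"dr":[0,0,0.6]},{"dp":[-1,-0.94,0],"dr":[0,0,0.6]},{"dp":[-1,-0.94,0],"dr":[0,0,0.6]},{"dp":[-1,-0.94,0],"dr":[0,0,0.6]}]'
```

```text
clock: 3.03
position: [0.4457, 0.0272, 0.2313]
ee_rot: [-2.311, -2.127, -0.001]
wrist_force: [0.5, -0.8, 0.1]
grip_width: 0.0854
grip_force: 0.0
```

```bash
python3 -m jog '[{"dp":[0,0,0],"dr":[0,0,0.7]},{"dp":[0,0,0],"dr":[0,0,0.7]},{"dp":[0,0,0],"dr":[0,0,0.7]},{"dp":[0,0,0],"dr":[0,0,0.7]},{"dp":[0,0,0],"dr":[0,0,0.7]},{"dp":[0,0,0],"dr":[0,0,0.7]},{"dp":[0,0,0],"dr":[0,0,0.7]},{"dp":[0,0,0],"dr":[0,0,0.7]},{"dp":[0,0,0],"dr":[0,0,0.7]},{"dp":[0,0,0],"dr":[0,0,0.7]},{"dp":[0,0,0],"dr":[0,0,0.7]},{"dp":[0,0,0],"dr":[0,0,0.7]},{"dp":[0,0,0],"dr":[0,0,0.7]}]'
```

```text
clock: 4.12
position: [0.4455, 0.0265, 0.2314]
ee_rot: [-3.141, -0.03, -0.0]
wrist_force: [-1.0, 0.5, 0.4]
grip_width: 0.0853
grip_force: 0.0
```

```bash
cat > err.py <<'E'
from h import *
import sys
# offset to bar angle b (deg), grasp at z .084, in tool mm / deg about tool z; plus wrist picture
s=env.read_state(); M=R.from_rotvec(s["ee_rot"]).as_matrix(); b=float(sys.argv[1])
a=np.radians(b); piv=np.array([.5955,.0262]); h=piv+.15*np.array([np.cos(a),np.sin(a)])
psi=np.degrees(np.arctan2(M[1,0],M[0,0]))
print("t",s["clock"],"pos",s["position"].round(4),"psi",psi,"to go mm",(M.T@(np.r_[h,.065]-s["position"])*1e3).round(1),"turn",(psi-b+360)%360-180,"q6",s["joint_positions"][5],"F",s["wrist_force"])
E
python3 err.py 180.3
python3 - <<'E'
from h import *
p=env.get_image("wrist"); cv2.imwrite("pics/w0.png",p["image"][:,:,::-1])
for q in("handle","pivot"): print(q,[(r["p"],r["position"]) for r in env.place_of(p,q)])
E
```

```text
t 4.1167 pos [0.4455 0.0265 0.2314] psi 1.0973913640112236 to go mm [-1.000e-01  1.200e+00  1.664e+02] turn 0.7973913640112187 q6 1.5156818102363683 F [-0.99667054  0.50775068  0.4087421 ]
handle [(0.66, [0.4492, 0.0228, 0.0866])]
pivot [(0.95, [0.5966, 0.0259, 0.0871])]
```

```bash
python3 -m jog '[{"dp":[0,0,0.4],"dr":[0,0,0.007]},{"dp":[0,0,0.8],"dr":[0,0,0.007]},{"dp":[0,0,1],"dr":[0,0,0.007]},{"dp":[0,0,1],"dr":[0,0,0.007]}]'
```

```text
clock: 4.6
position: [0.4422, 0.026, 0.1481]
ee_rot: [-3.141, -0.009, 0.012]
wrist_force: [-0.4, -0.3, 0.3]
grip_width: 0.0855
grip_force: 0.0
```

```bash
python3 -m jog '[{"dp":[0,0,0.4],"dr":[0,0,0]},{"dp":[0,0,0.7],"dr":[0,0,0]},{"dp":[0,0,0.85],"dr":[0,0,0]},{"dp":[0,0,1],"dr":[0,0,0]},{"dp":[0,0,1],"dr":[0,0,0]}]'
```

```text
clock: 5.02
position: [0.4449, 0.0258, 0.0704]
ee_rot: [-3.141, -0.008, 0.004]
wrist_force: [-0.5, -0.7, 0.5]
grip_width: 0.0853
grip_force: 0.0
```

```bash
python3 -m jog '[{"dp":[0,0,0.1],"dr":[0,0,0]},{"dp":[0,0,0.1],"dr":[0,0,0]},{"dp":[0,0,0.1],"dr":[0,0,0]},{"dp":[0,0,0.1],"dr":[0,0,0]},{"dp":[0,0,0.1],"dr":[0,0,0]},{"dp":[0,0,0.1],"dr":[0,0,0]},{"dp":[0,0,0.1],"dr":[0,0,0]},{"dp":[0,0,0.1],"dr":[0,0,0]},{"dp":[0,0,0.1],"dr":[0,0,0]},{"dp":[0,0,0.1],"dr":[0,0,0]},{"dp":[0,0,0.1],"dr":[0,0,0]},{"dp":[0,0,0.1],"dr":[0,0,0]}]' -1 30; python3 err.py 180.3
```

```text
clock: 6.02
position: [0.4459, 0.0257, 0.064]
ee_rot: [3.142, 0.006, 0.002]
wrist_force: [-0.8, -0.0, 6.0]
grip_width: 0.0194
grip_force: 33.9
t 6.0167 pos [0.4459 0.0257 0.064 ] psi 0.2097283179385062 to go mm [-0.3  0.3 -1. ] turn -0.09027168206151259 q6 1.530073208063855 F [-0.79563808 -0.03251315  6.00565882]
```

```bash
python3 -m jog '[{"dp":[0.008,0.176,0],"dr":[0,0,-0.045]},{"dp":[0.033,0.351,0],"dr":[0,0,-0.09]},{"dp":[0.074,0.523,0],"dr":[0,0,-0.135]},{"dp":[0.132,0.69,0],"dr":[0,0,-0.18]},{"dp":[0.204,0.851,0],"dr":[0,0,-0.225]},{"dp":[0.204,0.851,0],"dr":[0,0,-0.225]}]'; python3 err.py 207.3
```

```text
clock: 6.52
position: [0.4634, -0.0439, 0.064]
ee_rot: [3.052, 0.741, 0.003]
wrist_force: [-0.1, 2.9, 9.2]
grip_width: 0.0196
grip_force: 35.1
t 6.5167 pos [ 0.4634 -0.0439  0.064 ] psi 27.299991956549636 to go mm [-0.5 -1.7 -1. ] turn -8.043450378636408e-06 q6 0.9096161146407129 F [-0.10688123  2.89063129  9.23647488]
```

```bash
python3 -m jog '[{"dp":[0.008,0.176,0],"dr":[0,0,-0.045]},{"dp":[0.033,0.351,0],"dr":[0,0,-0.09]},{"dp":[0.074,0.523,0],"dr":[0,0,-0.135]},{"dp":[0.132,0.69,0],"dr":[0,0,-0.18]},{"dp":[0.176,0.792,0],"dr":[0,0,-0.208]},{"dp":[0.176,0.792,0],"dr":[0,0,-0.208]},{"dp":[0.176,0.792,0],"dr":[0,0,-0.208]}]'; python3 err.py 232.3; python3 - <<'E'
from h import *
p=env.get_image("top"); cv2.imwrite("pics/t1.png",p["image"][:,:,::-1])
print([(r["p"],r["position"]) for r in env.look_for(p,"dog")])
E
```

```text
clock: 7.1
position: [0.504, -0.0921, 0.064]
ee_rot: [2.823, 1.377, 0.002]
wrist_force: [0.0, -0.3, 6.7]
grip_width: 0.0191
grip_force: 34.0
t 7.1 pos [ 0.504  -0.0921  0.064 ] psi 52.00381870515064 to go mm [-0.5  0.  -1. ] turn -0.2961812948493616 q6 0.3994857928646103 F [ 0.04558748 -0.31023168  6.70279713]
[(0.94, [0.5602, 0.0784, 0.0707])]
```

```bash
python3 -m jog '[{"dp":[0.008,-0.176,0],"dr":[0,0,0.045]},{"dp":[0.033,-0.351,0],"dr":[0,0,0.09]},{"dp":[0.074,-0.523,0],"dr":[0,0,0.135]},{"dp":[0.132,-0.69,0],"dr":[0,0,0.18]},{"dp":[0.204,-0.851,0],"dr":[0,0,0.225]},{"dp":[0.204,-0.851,0],"dr":[0,0,0.225]}]'; python3 err.py 205.3
```

```text
clock: 7.7
position: [0.4596, -0.0362, 0.064]
ee_rot: [3.067, 0.677, 0.004]
wrist_force: [1.5, -4.2, 3.5]
grip_width: 0.0195
grip_force: 33.6
t 7.7 pos [ 0.4596 -0.0362  0.064 ] psi 24.904638498198587 to go mm [-0.5  1.7 -1. ] turn -0.3953615018014318 q6 0.9656008114392471 F [ 1.52329562 -4.18568818  3.47156098]
```

```bash
python3 -m jog '[{"dp":[0.008,-0.176,0],"dr":[0,0,0.045]},{"dp":[0.033,-0.351,0],"dr":[0,0,0.09]},{"dp":[0.074,-0.523,0],"dr":[0,0,0.135]},{"dp":[0.132,-0.69,0],"dr":[0,0,0.18]},{"dp":[0.204,-0.851,0],"dr":[0,0,0.225]},{"dp":[0.204,-0.851,0],"dr":[0,0,0.225]}]'; python3 err.py 178.3
```

```text
clock: 8.2
position: [0.446, 0.0322, 0.064]
ee_rot: [3.141, -0.054, 0.002]
wrist_force: [-1.2, -3.2, 9.3]
grip_width: 0.0195
grip_force: 34.3
t 8.2 pos [0.446  0.0322 0.064 ] psi -1.9702372999526871 to go mm [-0.3  1.5 -1. ] turn -0.2702372999526972 q6 1.5831610032443546 F [-1.21204847 -3.19758084  9.27322431]
```

```bash
python3 -m jog '[{"dp":[0.008,-0.176,0],"dr":[0,0,0.045]},{"dp":[0.033,-0.351,0],"dr":[0,0,0.09]},{"dp":[0.074,-0.523,0],"dr":[0,0,0.135]},{"dp":[0.132,-0.69,0],"dr":[0,0,0.18]},{"dp":[0.19,-0.822,0],"dr":[0,0,0.217]},{"dp":[0.19,-0.822,0],"dr":[0,0,0.217]},{"dp":[0.19,-0.822,0],"dr":[0,0,0.217]}]'; python3 err.py 152.3; python3 - <<'E'
from h import *
p=env.get_image("top"); cv2.imwrite("pics/t2.png",p["image"][:,:,::-1]); q=env.get_image("side"); cv2.imwrite("pics/s2.png",q["image"][:,:,::-1])
for k in(p,q): print([(r["p"],r["position"]) for r in env.look_for(k,"dog")])
E
```

```text
clock: 8.78
position: [0.4631, 0.0966, 0.064]
ee_rot: [3.049, -0.755, 0.001]
wrist_force: [-1.6, -0.6, 9.2]
grip_width: 0.0197
grip_force: 34.4
t 8.7833 pos [0.4631 0.0966 0.064 ] psi -27.81394796124891 to go mm [-0.   0.8 -1. ] turn -0.11394796124892537 q6 2.1733928084048997 F [-1.64846102 -0.57838347  9.2442759 ]
[(0.87, [0.6401, 0.0718, 0.074])]
[(0.49, [0.6448, 0.0702, 0.0694])]
```

```bash
python3 - <<'E'
import cv2
a=cv2.imread("pics/t2.png")[150:330,200:420]; b=cv2.imread("pics/s2.png")[170:350,230:450]
cv2.imwrite("pics/c2.png",cv2.resize(cv2.hconcat([a,b]),None,fx=1.8,fy=1.8,interpolation=cv2.INTER_CUBIC))
E
```

```text
(no output)
```

View pics/c2.png

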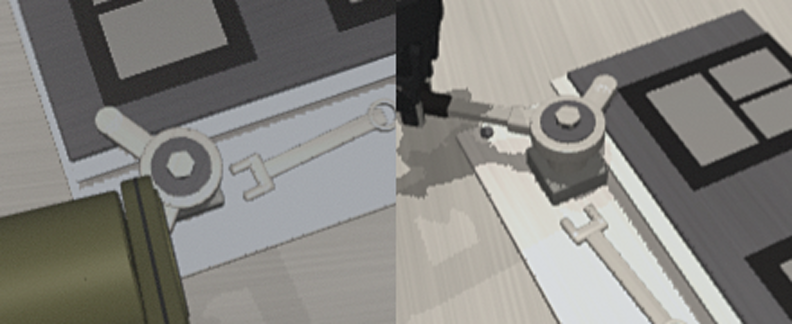

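The dog now lies diagonally over the die's corner. Its tip is at top (257,212) and side (347,216), and it still has about 35° to turn clockwise. I'll measure it with the same code.

```bash
cat > dog.py <<'E'
from h import *
piv=np.array([.5955,.0262])
def go(tag=""):
  for n in("top","side"):
    p=env.get_image(n)
    if tag: cv2.imwrite(f"pics/{n}{tag}.png",p["image"][:,:,::-1])
    for r in env.cut_out(p,"dog")[:2]:
        v=np.argwhere(r["mask"])[:,::-1]
        P=ray(p,v,[.071]*len(v))[:,:2]-piv; P=P[(np.hypot(*P.T)>.045)&(np.hypot(*P.T)<.1)]
        if len(P): m=P.mean(0); print(n,r["p"],len(v),len(P),"dir",np.degrees(np.arctan2(m[1],m[0])).round(1),"rmax",np.hypot(*P.T).max())
if __name__=="__main__":
    go()
    for n,uv in(("top",(257.5,212.5)),("side",(347,216.5))):
        d=ray(env.get_image(n),[uv],.071)[0,:2]-piv; print(n,np.hypot(*d),np.degrees(np.arctan2(d[1],d[0])))
E
python3 dog.py
```

```text
top 0.63 483 444 dir 47.8 rmax 0.09275014857481045
side 0.63 221 221 dir 44.9 rmax 0.09125509200477444
top 0.08777285016224412 45.1767337201903
side 0.08113827660682658 44.65073577989515
```

```bash
python3 -m jog '[{"dp":[0.008,0.176,0],"dr":[0,0,-0.045]},{"dp":[0.033,0.351,0],"dr":[0,0,-0.09]},{"dp":[0.074,0.523,0],"dr":[0,0,-0.135]},{"dp":[0.132,0.69,0],"dr":[0,0,-0.18]},{"dp":[0.204,0.851,0],"dr":[0,0,-0.225]},{"dp":[0.204,0.851,0],"dr":[0,0,-0.225]}]'; python3 err.py 179.3
```

```text
clock: 9.78
position: [0.4458, 0.0269, 0.064]
ee_rot: [3.141, -0.019, 0.002]
wrist_force: [-0.6, 4.0, 8.0]
grip_width: 0.0194
grip_force: 34.7
t 9.7833 pos [0.4458 0.0269 0.064 ] psi -0.6810084547233486 to go mm [-0.3 -1.1 -1. ] turn 0.01899154527663427 q6 1.5489582736137733 F [-0.59427917  4.00823205  8.01730927]
```

```bash
python3 -m jog '[{"dp":[0.008,0.176,0],"dr":[0,0,-0.045]},{"dp":[0.033,0.351,0],"dr":[0,0,-0.09]},{"dp":[0.074,0.523,0],"dr":[0,0,-0.135]},{"dp":[0.132,0.69,0],"dr":[0,0,-0.18]},{"dp":[0.204,0.851,0],"dr":[0,0,-0.225]},{"dp":[0.204,0.851,0],"dr":[0,0,-0.225]}]'; python3 err.py 206.3; python3 dog.py | head -2
```

```text
clock: 10.28
position: [0.4623, -0.0417, 0.064]
ee_rot: [3.058, 0.715, 0.003]
wrist_force: [0.1, 3.4, 8.5]
grip_width: 0.0197
grip_force: 35.3
t 10.2833 pos [ 0.4623 -0.0417  0.064 ] psi 26.33877192222347 to go mm [-0.5 -1.9 -1. ] turn 0.03877192222344661 q6 0.9308233017116172 F [0.07231558 3.40297562 8.48852117]
top 0.61 508 450 dir 48.2 rmax 0.09249478871797753
side 0.66 221 212 dir 44.6 rmax 0.09125509200477444
```

```bash
python3 -m jog '[{"dp":[0.008,-0.176,0],"dr":[0,0,0.045]},{"dp":[0.033,-0.351,0],"dr":[0,0,0.09]},{"dp":[0.074,-0.523,0],"dr":[0,0,0.135]},{"dp":[0.132,-0.69,0],"dr":[0,0,0.18]},{"dp":[0.204,-0.851,0],"dr":[0,0,0.225]},{"dp":[0.204,-0.851,0],"dr":[0,0,0.225]},{"dp":[0.204,-0.851,0],"dr":[0,0,0.225]}]'; python3 err.py 179.3; python3 -c "import dog;dog.go('3')"
```

```text
clock: 11.17
position: [0.4459, 0.0286, 0.064]
ee_rot: [3.141, -0.022, 0.002]
wrist_force: [0.8, -1.9, 8.4]
grip_width: 0.0194
grip_force: 34.3
t 11.1667 pos [0.4459 0.0286 0.064 ] psi -0.7978138110347892 to go mm [-0.4  0.6 -1. ] turn -0.09781381103479703 q6 1.5557344497062289 F [ 0.7726031  -1.85640936  8.44469531]
top 0.58 445 403 dir 21.0 rmax 0.0907262087409884
side 0.76 311 294 dir 16.4 rmax 0.08939574706160532
```

```bash
python3 -m jog '[{"dp":[0.003,-0.08,0],"dr":[0,0,0.021]},{"dp":[0.007,-0.163,0],"dr":[0,0,0.042]},{"dp":[0.007,-0.163,0],"dr":[0,0,0.042]},{"dp":[0.007,-0.163,0],"dr":[0,0,0.042]}]'; python3 err.py 174.3; python3 - <<'E'
import dog; dog.go('4')
import cv2
a=cv2.imread("pics/top4.png")[110:290,230:510]; b=cv2.imread("pics/side4.png")[200:430,270:510]
cv2.imwrite("pics/c4a.png",cv2.resize(a,None,fx=2.8,fy=2.8,interpolation=cv2.INTER_CUBIC))
cv2.imwrite("pics/c4b.png",cv2.resize(b,None,fx=2.5,fy=2.5,interpolation=cv2.INTER_CUBIC))
E
```

```text
clock: 11.7
position: [0.4466, 0.0413, 0.064]
ee_rot: [3.137, -0.16, 0.002]
wrist_force: [-2.1, -0.7, 7.8]
grip_width: 0.0197
grip_force: 34.3
t 11.7 pos [0.4466 0.0413 0.064 ] psi -5.849874470198366 to go mm [-0.3  0.3 -1. ] turn -0.14987447019836964 q6 1.6722532479531216 F [-2.10761463 -0.73387539  7.83873481]
top 0.75 460 424 dir 16.6 rmax 0.0924334115502189
side 0.91 364 331 dir 12.2 rmax 0.09138339025824616
```

View pics/c4a.png

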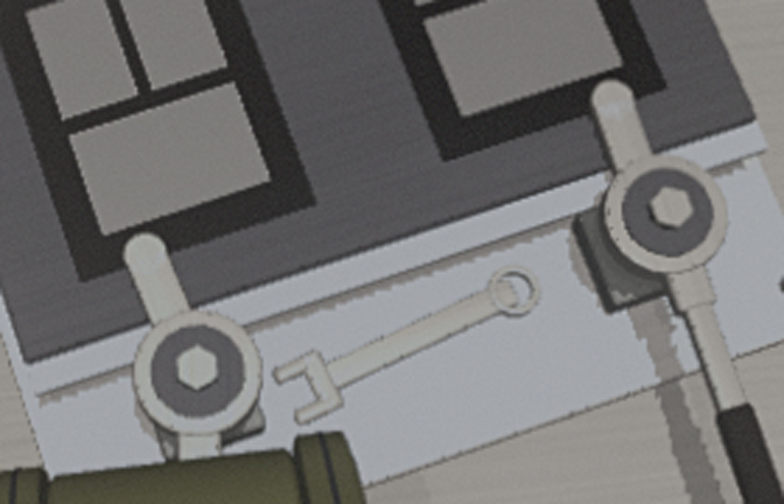

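View pics/c4b.png

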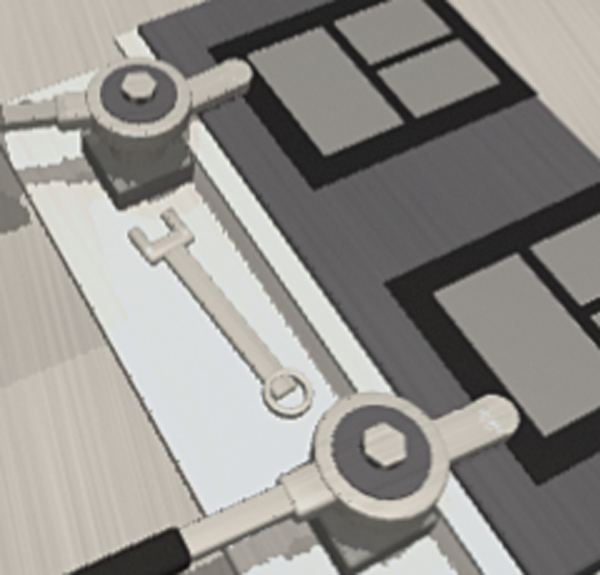

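The open dog is now nearly square over the edge and parallel to the closed one. Its tip is at top crop (145,236). I'll refine the angle by rectifying the dog's top plane and comparing it with the closed dog and the die edge.

```bash
cat > fit.py <<'E'
from h import *
A=np.array([.5955,.0262]);B=np.array([.655,-.247]); th=np.radians(12.3)
ex=np.array([np.cos(th),np.sin(th)]);ey=np.array([-ex[1],ex[0]])
def rect(p,o,z):
    f=240/np.tan(np.radians(p["vfov"])/2); K=np.array([[f,0,p["cx"]],[0,f,p["cy"]],[0,0,1.]])
    X,Y=np.meshgrid(np.arange(.02,.13,.0005),np.arange(-.06,.06,.0005))
    W=np.c_[(o+X.reshape(-1,1)*ex+Y.reshape(-1,1)*ey),np.full(X.size,z)]
    Rw=R.from_rotvec(p["orientation"]).as_matrix().T; t=-Rw@np.array(p["origin"])
    uv=cv2.projectPoints(W,cv2.Rodrigues(Rw)[0],t,K,np.array(p["distortion"]))[0].reshape(*X.shape,2).astype(np.float32)
    return cv2.remap(p["image"],uv[...,0],uv[...,1],cv2.INTER_LINEAR)
if __name__=="__main__":
  out=[]
  for n in("top","side"):
    p=env.get_image(n)
    for nm,o in(("open",A),("closed",B)):
        im=rect(p,o,.071); out.append(im); g=im.astype(int); 
        m=((g[...,0]-g[...,2]>6)&(g.mean(2)>120)).astype(np.uint8)
        c,l,s,_=cv2.connectedComponentsWithStats(m); mid=[]
        i=l[:,100:104].ravel(); i=i[i>0]
        if not len(i): print("none");continue
        m=l==np.bincount(i).argmax()
        for j in range(76,110,2):
            y=np.where(m[:,j])[0]
            if len(y): mid.append((.02+j*.0005,-.06+y.mean()*.0005,len(y)*.5))
        mid=np.array(mid); k=np.polyfit(mid[:,0],mid[:,1],1); print(n,nm,"slope deg",np.degrees(np.arctan(k[0])).round(2),"intercept mm",(k[1]*1e3).round(1),"bearing",np.degrees(np.arctan2(mid[:,1],mid[:,0]).mean()).round(2),"width",np.median(mid[:,2]))
  a=cv2.hconcat([cv2.rotate(x,cv2.ROTATE_90_COUNTERCLOCKWISE) for x in out]); a=cv2.resize(a,(790,180)); cv2.imwrite("pics/r4.png",a[:,:,::-1])
E
python3 fit.py
```

```text
top open slope deg -1.89 intercept mm -1.6 bearing -3.29 width 5.5
top closed slope deg 29.76 intercept mm -38.5 bearing -0.87 width 21.0
side open slope deg 3.65 intercept mm -0.7 bearing 3.03 width 25.0
side closed slope deg -2.7 intercept mm -1.2 bearing -3.72 width 23.5
```

View pics/r4.png

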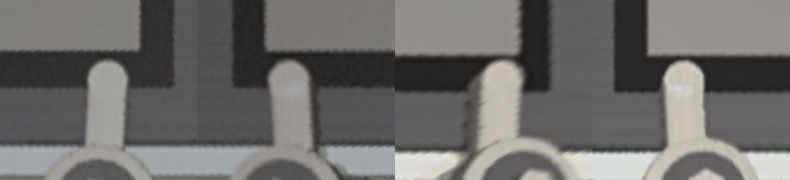

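Rectified, the die edge is level in every panel, so the die direction holds. The open dog leans about 3.4° short (tip offset +5.6 mm at 82 mm), while the closed one sits about 3° past. I'll drive 3.4° more.

```bash
python3 -m jog '[{"dp":[0.002,-0.055,0],"dr":[0,0,0.014]},{"dp":[0.003,-0.11,0],"dr":[0,0,0.028]},{"dp":[0.003,-0.11,0],"dr":[0,0,0.028]},{"dp":[0.003,-0.11,0],"dr":[0,0,0.028]},{"dp":[0.003,-0.11,0],"dr":[0,0,0.028]}]'; python3 err.py 170.9; sed -i 's/r4.png/r5.png/' fit.py; python3 fit.py
```

```text
clock: 12.42
position: [0.4476, 0.05, 0.064]
ee_rot: [3.131, -0.252, 0.002]
wrist_force: [-0.6, -0.8, 8.7]
grip_width: 0.0192
grip_force: 34.3
t 12.4167 pos [0.4476 0.05   0.064 ] psi -9.21279349157848 to go mm [-0.2  0.1 -1. ] turn -0.11279349157848628 q6 1.7500136280100786 F [-0.59540068 -0.77554038  8.66079862]
top open slope deg -10.17 intercept mm 4.4 bearing -6.36 width 7.0
top closed slope deg 33.44 intercept mm -44.0 bearing -0.53 width 21.0
side open slope deg -11.69 intercept mm 12.8 bearing -0.69 width 25.0
side closed slope deg -3.07 intercept mm -0.7 bearing -3.72 width 23.5
```

View pics/r5.png

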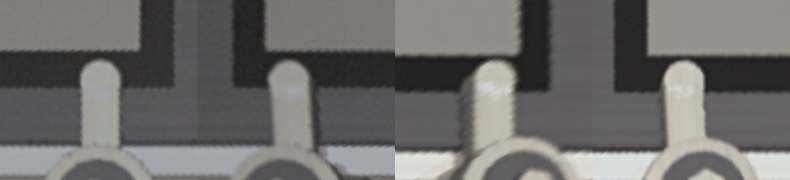

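The dog is now square to within about 1° (top tip 101 over base 101, panel centre 99). I'll back off a little in the free direction, release and rise.

```bash
python3 -m jog '[{"dp":[0.003,0.11,0],"dr":[0,0,-0.028]},{"dp":[0.003,0.11,0],"dr":[0,0,-0.028]},{"dp":[0.003,0.11,0],"dr":[0,0,-0.028]}]'
```

```text
clock: 12.77
position: [0.4466, 0.0414, 0.064]
ee_rot: [-3.137, 0.162, -0.002]
wrist_force: [-0.3, 2.6, 9.1]
grip_width: 0.0196
grip_force: 34.3
```

```bash
python3 -m jog '[{"dp":[0,0,0],"dr":[0,0,0]},{"dp":[0,0,0],"dr":[0,0,0]},{"dp":[0,0,0],"dr":[0,0,0]},{"dp":[0,0,0],"dr":[0,0,0]},{"dp":[0,0,0],"dr":[0,0,0]},{"dp":[0,0,0],"dr":[0,0,0]},{"dp":[0,0,0],"dr":[0,0,0]},{"dp":[0,0,0],"dr":[0,0,0]},{"dp":[0,0,0],"dr":[0,0,0]},{"dp":[0,0,0],"dr":[0,0,0]},{"dp":[0,0,0],"dr":[0,0,0]},{"dp":[0,0,0],"dr":[0,0,0]}]' 1
```

```text
clock: 13.77
position: [0.446, 0.0414, 0.0633]
ee_rot: [-3.137, 0.162, -0.0]
wrist_force: [0.4, -0.1, -0.8]
grip_width: 0.0856
grip_force: 0.0
```

```bash
python3 -m jog '[{"dp":[0,0,-0.2],"dr":[0,0,0]},{"dp":[0,0,-0.5],"dr":[0,0,0]},{"dp":[0,0,-0.8],"dr":[0,0,0]},{"dp":[0,0,-1],"dr":[0,0,0]},{"dp":[0,0,-1],"dr":[0,0,0]}]'; python3 -m jog '[{"dp":[-0.2,0,-0.4],"dr":[0,0,0]},{"dp":[-0.2,0,-0.8],"dr":[0,0,0]},{"dp":[-0.2,0,-1],"dr":[0,0,0]},{"dp":[-0.2,0,-1],"dr":[0,0,0]},{"dp":[-0.2,0,-1],"dr":[0,0,0]},{"dp":[-0.2,0,-1],"dr":[0,0,0]}]'; sed -i 's/r5.png/r6.png/' fit.py; python3 fit.py
```

```text
clock: 14.18
position: [0.4486, 0.0414, 0.1465]
ee_rot: [-3.137, 0.162, -0.011]
wrist_force: [0.4, 0.7, 0.4]
grip_width: 0.0857
grip_force: 0.0
clock: 14.68
position: [0.4291, 0.0431, 0.2221]
ee_rot: [3.137, -0.162, -0.003]
wrist_force: [-0.4, -0.1, -0.2]
grip_width: 0.0855
grip_force: 0.0
top open slope deg 9.46 intercept mm -1.3 bearing 8.4 width 1.75
top closed slope deg 34.68 intercept mm -45.8 bearing -0.29 width 19.5
side open slope deg -12.07 intercept mm 13.2 bearing -0.71 width 24.5
side closed slope deg -3.42 intercept mm -0.3 bearing -3.68 width 23.5
```

View pics/r6.png

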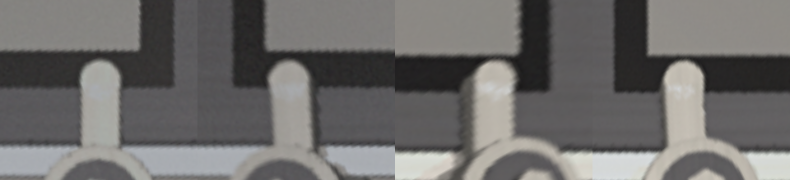

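The release left the dog square (tip at 101 over base 101) and the closed latch is unchanged. The gripper is clear, so I'm handing in.

```bash
python3 -c "
from workcell import env
print(env.close_job())"
```

```text
the job is handed in; nothing more can be done
None
```

The open latch's dog now lies square over the die's edge, to within about 1° by the camera images; the wrench is released, the other latch was left as it was, and the job was handed in at about 15 s with no verdict returned.

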